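Cap the ballast pile on the test stand

ROBOT

A 7-joint arm with a two-finger parallel gripper is mounted at the origin on the work surface. World frame = base frame: x ahead of the robot, y to its left, z up, the work surface at z = 0. Lengths are in m, angles in rad, forces in N, time in s.
With the tool pointing down it reaches from about 0.35 to 0.9 m from the base axis. Payload 8.1 kg.
Tool frame: the origin (TCP) lies midway between the tips of the shut fingers; the grasp point (between the pads) lies 19 mm behind it (manip.pinch_z is the distance from the TCP to the grasp point, in m); z points along the fingers, y is the direction in which the jaws open and shut (so a half turn about z gives the same grasp; the last joint's range is limited). The gripper opens to 92 mm and grips with 3 to 60 N. Pads are 19 mm wide; open, the fingers measure 130 mm over their backs; the gripper's body (75 mm by 190 mm) begins 47 mm behind the grasp point.
Start: joints at [-1.387, 0.434, 0.025, 1.573, -0.012, 1.134, -0.075], TCP at [0.177, 0.599, 0.227] pointing down, gripper open.
Joint ranges: [-2.62, 2.62], [-0.44, 2.09], [-1.27, 1.32], [0.08, 2.57], [-1.32, 4.46], [0.12, 2], [-2.74, 2.74]. Speed limits (rad/s): [2.22, 2.22, 3.01, 3.01, 3.14, 3.14, 3.14].

INTERFACE

Orientations are given as [roll, pitch, yaw] about the fixed x, y, z axes, in that order (R = Rz(yaw) Ry(pitch) Rx(roll)).
In Python, from cell import manip gives the robot as it stands.
- The arm moves only by the tool play_rows, never from a script. Its argument "deltas" is a list of rows, each an object of numbers: "jaw": the finger opening in cm, from 0 to 9.18; "x", "y", "z": the shift along the tool's x, y, z in cm; "turn": the turn about the tool's z in rad. In form: [{"jaw": .., "x": .., "y": .., "z": .., "turn": ..}, ...]. A call has 1 to 8 rows; each row is the pose to reach, as a shift and turn from the pose measured when the call began, along the tool's axes at that moment; what a row does not reach only later rows make up. A row lasts 1/8 s, in which the tool goes at most 62.5 mm and 10.7 degrees, less where a joint would pass 70% of its speed; a pose out of reach is approached as far as the arm can. A call with a gripper value outside its range is refused whole. The fingers move at their own pace and stop on an object; "squeeze" is the grip in N (left out, the last holds). Time passes only in rows, so rows that repeat a pose let the fingers close. It gives the time, the measured TCP pose, the force and the opening at its end, in the units of the state.
- manip.sense(): the state, without advancing time (a new reading comes with each control period).
- manip.grab_frame(name): name is "scene" or "top" or "wrist"; returns a dict with "frame" (400x640x3 uint8, blue, green, red), "camera_matrix" (3x3 intrinsics, pixels), "extrinsics" (4x4, takes a point from world to camera coordinates); the wrist camera has in their place "T_tool_cam" (4x4, takes a point from camera to tool coordinates, whose origin is the TCP and whose axes are the flange's). Camera axes: x right, y down, z forward; pixel columns grow to the right and rows downward; lengths in m; the calibration is good to about 2 mm. A picture is of the moment at which its call begins: read the wrist's pose just before it. There is no depth.
- manip.hand_in(): hands the job in, once; it reports no verdict.
The state is a dict: "time_s": time; "q": joint angles; "dq": joint speeds; "joint_torque": joint torques, N m; "tool_pos": TCP position; "tcp_rot": TCP orientation; "wrist_force": force on the tool from outside, world axes, zero at the start; "moment": the same for the moment, N m; "grip_width": finger opening in m.
Only numpy, scipy, OpenCV 4.12 (cv2) and the standard library are available. Lean on these libraries where they do the work, as an engineer would, in place of code of your own. Each camera call takes 0.05 s, during which the arm holds its last target.

TASK

Take the blue plate with the cream grip by its grip and lower it gently onto the pile of bare steel plates on the blue test stand, squared up with its edges flush with the pile's. The pile's height differs from day to day, so keep hold of the plate until you feel it rest on the pile, then let go; leave the black plate and the cream plate where they are.

Things in the scene. Friction and masses are not known exactly. Their poses are not given: they have to be found in the camera images.
- blue_plate: Blue top plate with a cream grip, lying flat on the table: 110 x 80 x 8 mm, with an upright grip block in the middle of its top, 60 mm long (along the plate's long side), 18 mm thick and 40 mm tall, so 48 mm tall over all; about 0.3 to 0.55 kg. Origin: centre of the underside; x along the long side and along the grip, y across the grip, z up.
- stand: Blue test stand, fixed: base 310 x 160 mm, top 25 mm above the table; the pile of bare steel plates (110 x 80 mm, long side along x) rises from a black-framed well. The pile's top is level, rigid and 45 to 95 mm above the table (not told). Clamp post, 146 mm tall, 175 mm from the pile's middle along +x. Origin: at table height, straight below the pile's middle; x towards the post, z up.
- black_plate: Black top plate with a cream grip, not wanted, same shape: 110 x 80 x 8 mm, with an upright grip block in the middle of its top, 60 mm long (along the plate's long side), 18 mm thick and 40 mm tall, so 48 mm tall over all; about 0.3 to 0.55 kg. Origin: centre of the underside; x along the long side and along the grip, y across the grip, z up.
- cream_plate: Cream top plate with a blue grip, not wanted, same shape: 110 x 80 x 8 mm, with an upright grip block in the middle of its top, 60 mm long (along the plate's long side), 18 mm thick and 40 mm tall, so 48 mm tall over all; about 0.3 to 0.55 kg. Origin: centre of the underside; x along the long side and along the grip, y across the grip, z up.
There are look-alikes about, which are no part of the job. Of the things that look like the blue_plate, the largest one is meant.

How it is judged:
By the outcome, as a careful person would: the job done as asked, in the order asked, and still so for the second after the job is handed in, with the robot touching nothing.
It also fails if it takes over 45 s, if anything falls off the work surface, if the arm or the gripper's body presses on something with over 40 N, if the wrist force passes 120 N, or if a joint passes its speed limit or range.

## Working session

There is one attempt and no reset: what is moved stays moved. The work goes in short steps, Python scripts to look and compute and a tool call to move; the robot and the scene stay as the last step left them, time stands still between calls to the robot, and variables do not carry over. Pictures are saved under pics/ and viewed, and the job is handed in when it is done.

Besides the shell and the picture viewer there is one more tool, called after "Emit:" as a command line: name --argument value ..., lists and objects as JSON in quotes. play_rows: Moves the arm, as the interface text tells. Its arguments: {"type":"object","properties":{"deltas":{"type":"array","items":{"type":"object","properties":{"jaw":{"type":"number"},"x":{"type":"number"},"y":{"type":"number"},"z":{"type":"number"},"turn":{"type":"number"}}}},"squeeze":{"type":"number"}},"required":["deltas"]}

```bash
ls; mkdir -p pics
python3 - <<'E'
from cell import manip
import cv2,numpy as np
np.set_printoptions(precision=4,suppress=True)
s=manip.sense();print(s)
for n in("scene","top","wrist"):
    d=manip.grab_frame(n);cv2.imwrite(f"pics/{n}0.png",d["frame"]);print(n,d["camera_matrix"],d.get("extrinsics",d.get("T_tool_cam")))
    np.savez(f"{n}0.npz",**d)
E
```

```text
pics
{'time_s': 0.0, 'q': array([-1.3866,  0.4352,  0.025 ,  1.5741, -0.0116,  1.134 , -0.0751]), 'dq': array([ 0.0006,  0.0008, -0.0003, -0.0006,  0.0003, -0.0005, -0.0004]), 'joint_torque': array([ -0.0008, -66.7847,   0.9847, -31.4469,  -0.0606,   0.0426,
         0.0002]), 'tool_pos': array([0.1767, 0.599 , 0.2259]), 'tcp_rot': array([-3.1401,  0.0002,  2.8548]), 'wrist_force': array([ 0.0309, -0.8415,  0.3235]), 'moment': array([0.0024, 0.0192, 0.016 ]), 'grip_width': 0.09174094784474889}
scene [[421.394    0.     322.3731]
 [  0.     421.394  203.8958]
 [  0.       0.       1.    ]] [[ 0.0609  0.9981 -0.0132  0.0532]
 [ 0.5849 -0.0464 -0.8098 -0.2482]
 [-0.8088  0.0416 -0.5865  1.4099]
 [ 0.      0.      0.      1.    ]]
top [[446.0133   0.     325.418 ]
 [  0.     446.0133 199.5971]
 [  0.       0.       1.    ]] [[ 0.0101 -0.9999 -0.0083 -0.0788]
 [-0.9904 -0.0089 -0.1379  0.484 ]
 [ 0.1378  0.0096 -0.9904  1.0961]
 [ 0.      0.      0.      1.    ]]
wrist [[337.1925   0.     320.0988]
 [  0.     337.1925 201.3019]
 [  0.       0.       1.    ]] [[-0.0005 -0.9671 -0.2543  0.0681]
 [ 1.     -0.0001 -0.0017 -0.0008]
 [ 0.0017 -0.2543  0.9671 -0.156 ]
 [ 0.      0.      0.      1.    ]]
```

View pics/scene0.png

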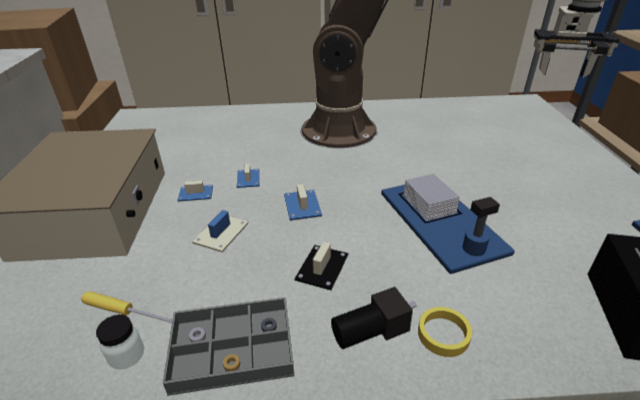

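View pics/top0.png

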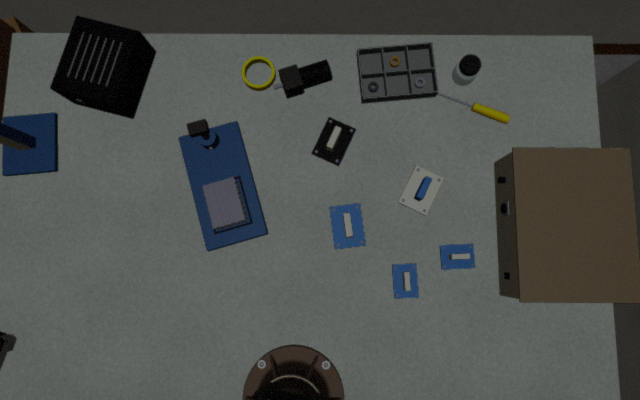

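View pics/wrist0.png

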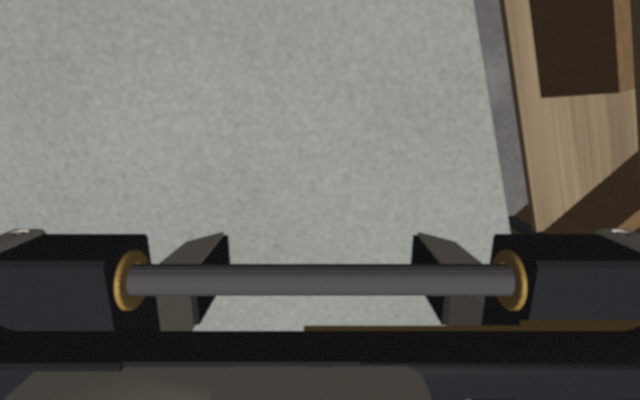

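Pictures: the scene view and top view show three blue plates with cream grips, at top px (348,226), (405,281) and (458,257). The black plate is at (333,141), the cream plate at (422,190), and the stand with the pile at about (225,203). The largest blue plate is (348,226). I'll check it in a close crop.

Run:
```python
import cv2,numpy as np
f=np.load("top0.npz")["frame"]
cv2.imwrite("pics/c1.png",cv2.resize(f[190:310,320:480],None,fx=5,fy=5,interpolation=cv2.INTER_CUBIC))
cv2.imwrite("pics/c2.png",cv2.resize(f[110:260,170:280],None,fx=5,fy=4*5//5+0,interpolation=cv2.INTER_CUBIC) if 0 else cv2.resize(f[160:260,170:280],None,fx=6,fy=6,interpolation=cv2.INTER_CUBIC))
```

```text
(no output)
```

View pics/c1.png

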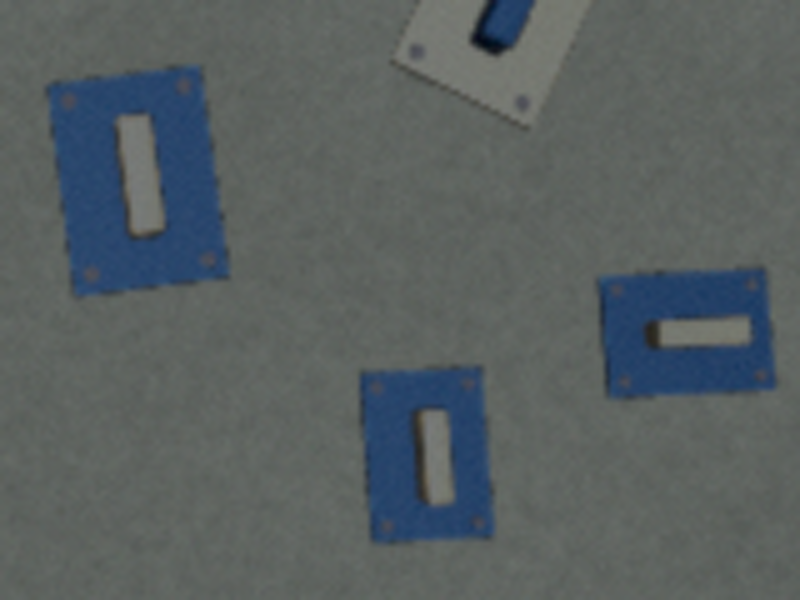

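View pics/c2.png

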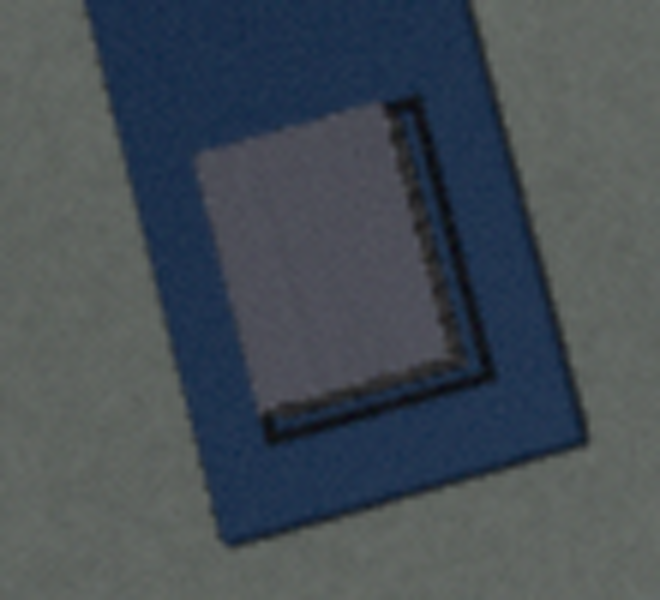

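The crop confirms it: the plate at (348,226) is clearly larger than the other two blue ones. Next I'll enlarge the pile in the scene view.

Run:
```python
import cv2,numpy as np
f=np.load("scene0.npz")["frame"]
cv2.imwrite("pics/c3.png",cv2.resize(f[165:275,375:520],None,fx=5,fy=5,interpolation=cv2.INTER_CUBIC))
cv2.imwrite("pics/c4.png",cv2.resize(f[170:230,270:340],None,fx=8,fy=8,interpolation=cv2.INTER_CUBIC))
```

```text
(no output)
```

View pics/c3.png

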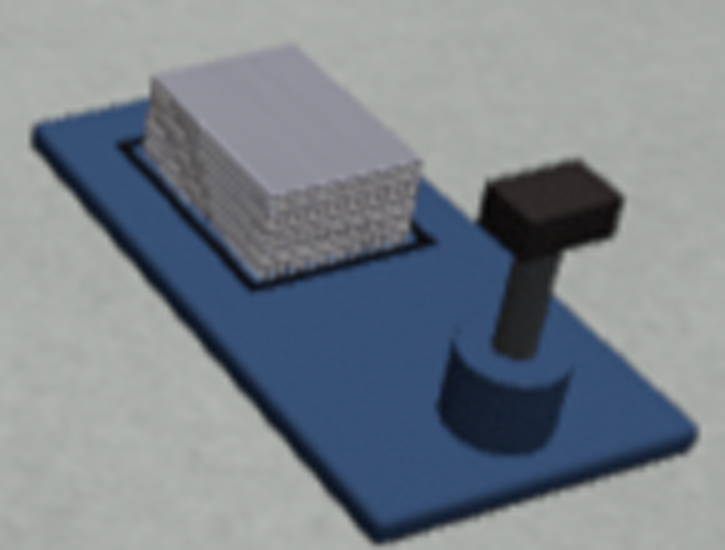

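View pics/c4.png

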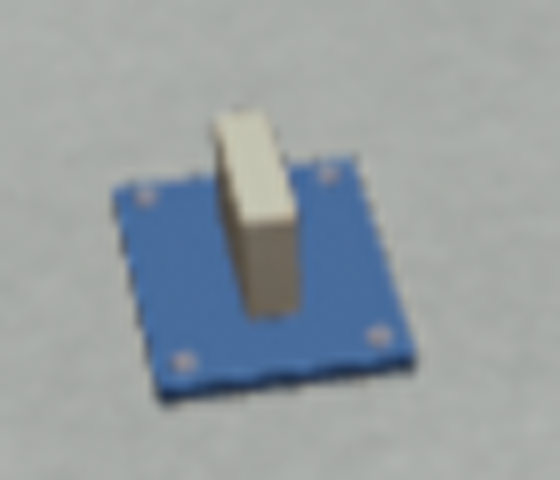

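```bash
cat > h.py <<'E'
import numpy as np
from scipy.optimize import least_squares
L=np.array([[1,1],[1,-1],[-1,-1],[-1,1]])*[.055,.04]
def cam(n,i="0"):
    d=np.load(f"{n}{i}.npz");return d["camera_matrix"],d["extrinsics"]
def proj(c,P):
    K,E=c;p=(E[:3,:3]@P.T).T+E[:3,3];p=p@K.T;return p[:,:2]/p[:,2:]
def uncrop(p,s,o): return (np.array(p,float)+.5)/s-.5+o
def rect(p,h):
    x,y,t=p[:3];R=np.array([[np.cos(t),-np.sin(t)],[np.sin(t),np.cos(t)]])
    return np.c_[L@R.T+[x,y],np.full(4,h)]
def fit(obs,x0,h=None):
    f=lambda p:np.concatenate([(proj(c,rect(p,p[3] if h is None else h))-u).ravel() for c,u in obs])
    r=least_squares(f,x0,loss='soft_l1');return r.x,f(r.x).reshape(-1,2)
E
python3 - <<'E'
from h import *
np.set_printoptions(precision=4,suppress=True)
T,S=cam("top"),cam("scene")
bt=uncrop([(48,85),(202,67),(228,277),(75,296)],5,[320,190])
bs=uncrop([(412,358),(160,388),(113,188),(355,158)],8,[270,170])
pt=uncrop([(197,153),(385,101),(445,365),(262,412)],6,[170,160])
ps=uncrop([(421,162),(270,194),(153,78),(295,45)],5,[375,165])
for nm,a,b,h in(("blue",bt,bs,.008),("pile",pt,ps,None)):
    x0=[.5,0,0] if h else [.5,.2,.2,.07]
    for o in([(T,a),(S,b)],[(T,a)],[(S,b)]):
        x,r=fit(o,x0,h);print(nm,x);print(r.round(2).tolist())
E
```

```text
blue [ 0.4213 -0.1304  0.1281]
[[-0.08, -0.25], [-0.15, -0.3], [0.19, 0.15], [-0.35, 0.07], [0.55, -0.3], [-0.76, 0.1], [-0.14, -0.3], [-0.12, -0.1]]
blue [ 0.4211 -0.1307  0.1288]
[[0.01, -0.16], [-0.07, -0.23], [0.3, 0.22], [-0.23, 0.16]]
blue [ 0.4218 -0.1301  0.1282]
[[0.69, -0.16], [-0.63, 0.24], [-0.03, -0.18], [-0.0, 0.01]]
pile [0.4705 0.1763 0.2736 0.0696]
[[-0.2, 0.15], [-0.03, 0.47], [0.47, -0.72], [-0.95, 0.01], [0.26, 0.2], [-0.3, 0.89], [-0.41, -0.77], [-0.06, -0.21]]
pile [0.4704 0.1756 0.2721 0.071 ]
[[-0.05, 0.11], [0.17, 0.45], [0.62, -0.66], [-0.84, 0.03]]
pile [0.4527 0.1832 0.2794 0.0573]
[[-0.16, -0.1], [0.09, 0.54], [0.21, -0.53], [-0.14, 0.06]]
```

```bash
cat >> h.py <<'E'
from scipy.spatial.transform import Rotation as Ro
def delta(pos,yaw,s=None):
    from cell import manip
    s=s or manip.sense();R=Ro.from_euler('xyz',s['tcp_rot']).as_matrix()
    d=R.T@(np.array(pos)-s['tool_pos'])*100
    Rt=Ro.from_euler('xyz',[np.pi,0,yaw]).as_matrix()
    v=Ro.from_matrix(R.T@Rt).as_rotvec()
    print("t",s['time_s'],"pos",s['tool_pos'],"rot",s['tcp_rot'],"F",s['wrist_force'],"w",s['grip_width'])
    print("shift cm",d.round(3),"turn",v.round(4))
E
python3 -c "
from h import *;delta([.52,.19,.28],.2736+np.pi)"
```

```text
t 0.15 pos [0.17672289 0.59909751 0.22612614] rot [-3.14041064e+00  1.38735126e-04  2.85475948e+00] F [-1.1592294   0.82939081 -0.98549219] w 0.09222517291386495
shift cm [-44.5   -29.533  -5.346] turn [-1.200e-03 -2.000e-04 -5.604e-01]
```

Emit:
play_rows --deltas '[{"jaw": 9.1, "x": -5.5, "y": -3.7, "z": -2.5, "turn": -0.1}, {"jaw": 9.1, "x": -11, "y": -7.4, "z": -5.3, "turn": -0.2}, {"jaw": 9.1, "x": -16.5, "y": -11.1, "z": -5.3, "turn": -0.3}, {"jaw": 9.1, "x": -22, "y": -14.8, "z": -5.3, "turn": -0.4}, {"jaw": 9.1, "x": -27.5, "y": -18.5, "z": -5.3, "turn": -0.5}, {"jaw": 9.1, "x": -33, "y": -22.2, "z": -5.3, "turn": -0.56}, {"jaw": 9.1, "x": -38.5, "y": -25.9, "z": -5.3, "turn": -0.56}, {"jaw": 9.1, "x": -44, "y": -29.5, "z": -5.3, "turn": -0.56}]'

```text
time_s: 1.15
tool_pos: [0.4912, 0.2196, 0.2795]
tcp_rot: [-3.141, -0.0, -2.868]
wrist_force: [0.8, -0.0, -0.4]
grip_width: 0.0911
```

```bash
python3 -c "
from h import *;delta([.52,.19,.28],.2736+np.pi)"
```

```text
t 1.15 pos [0.49118389 0.2196238  0.27950912] rot [-3.14065268e+00 -4.93736561e-04 -2.86828697e+00] F [ 0.82427748 -0.04933034 -0.43250037] w 0.09107995120518898
shift cm [-1.975 -3.63  -0.047] turn [-0.0009 -0.0005 -0.0003]
```

Emit:
play_rows --deltas '[{"jaw": 9.1, "x": -2, "y": -3.6, "z": 0, "turn": 0}, {"jaw": 9.1, "x": -2, "y": -3.6, "z": 0, "turn": 0}, {"jaw": 9.1, "x": -2, "y": -3.6, "z": 0, "turn": 0}]'

```text
time_s: 1.52
tool_pos: [0.5196, 0.1909, 0.2792]
tcp_rot: [-3.141, -0.001, -2.868]
wrist_force: [-0.1, -0.1, -0.6]
grip_width: 0.0913
```

```bash
cat >> h.py <<'E'
def wshot(i):
    from cell import manip;import cv2
    s=manip.sense();d=manip.grab_frame("wrist")
    M=np.eye(4);M[:3,:3]=Ro.from_euler('xyz',s['tcp_rot']).as_matrix();M[:3,3]=s['tool_pos']
    E=np.linalg.inv(M@d["T_tool_cam"]);np.savez(f"wrist{i}.npz",frame=d["frame"],camera_matrix=d["camera_matrix"],extrinsics=E)
    cv2.imwrite(f"pics/wrist{i}.png",d["frame"]);print(s['time_s'],s['tool_pos'],s['tcp_rot'])
E
python3 -c "
from h import *;wshot(1)"
```

```text
1.525 [0.51961932 0.19092778 0.27922971] [-3.14113336e+00 -1.28232864e-03 -2.86803618e+00]
```

View pics/wrist1.png

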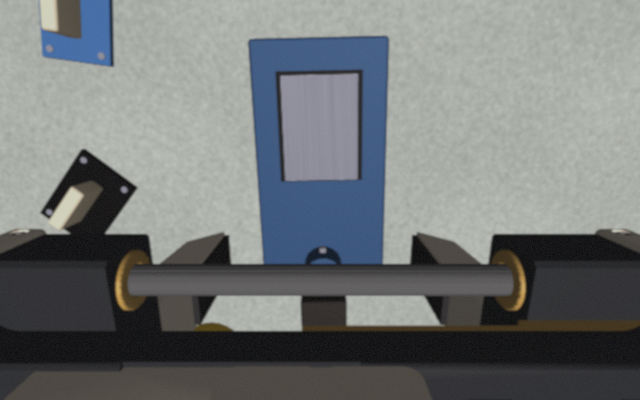

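The wrist view shows the pile top at about (277..361, 71..181), with the frame dark around it.

Run:
```python
import cv2,numpy as np
f=np.load("wrist1.npz")["frame"]
cv2.imwrite("pics/c5.png",cv2.resize(f[60:190,260:380],None,fx=4.5,fy=4.5,interpolation=cv2.INTER_CUBIC))
```

```text
(no output)
```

View pics/c5.png

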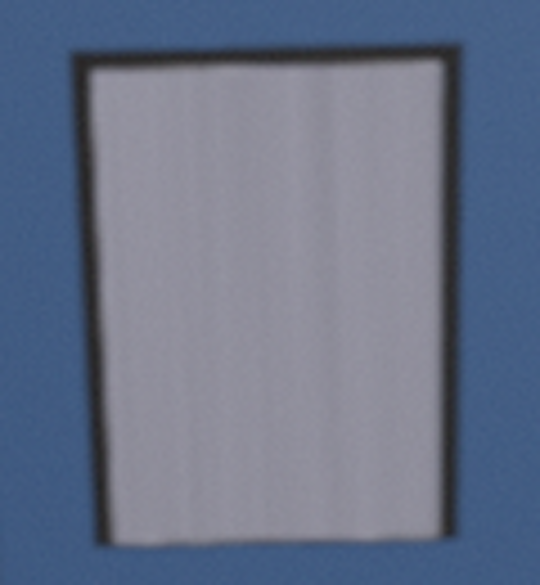

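Run:
```python
from h import *
np.set_printoptions(precision=4,suppress=True)
T,S,W=cam("top"),cam("scene"),cam("wrist","1")
pt=uncrop([(197,153),(385,101),(445,365),(262,412)],6,[170,160])
ps=uncrop([(421,162),(270,194),(153,78),(295,45)],5,[375,165])
pw=uncrop([(444,537),(112,544),(88,69),(446,60)],4.5,[260,60])
for o in([(W,pw)],[(T,pt),(S,ps),(W,pw)],[(W,pw),(T,pt)]):
    x,r=fit(o,[.47,.18,.27,.07]);print(x);print(r.round(2).tolist())
print(fit([(W,pw)],[.47,.18,.27],.07))
delta([.47,-.125,.26],.128+np.pi)
```

```text
[0.4695 0.1756 0.2964 0.0709]
[[-0.5, 0.28], [0.48, 0.38], [0.45, -0.32], [-0.43, -0.29]]
[0.4697 0.1757 0.291  0.0696]
[[-0.31, 0.88], [-0.27, 0.65], [0.99, -0.74], [-0.29, 0.54], [0.08, -0.26], [-0.1, 0.75], [-0.92, -0.74], [-0.86, -0.45], [-0.82, 0.48], [0.42, 0.19], [0.98, -0.14], [-0.18, 0.35]]
[0.4696 0.1755 0.2928 0.071 ]
[[-0.77, 0.53], [0.19, 0.37], [0.53, -0.38], [-0.32, -0.04], [-0.41, 0.85], [-0.35, 0.56], [1.0, -0.8], [-0.3, 0.55]]
(array([0.4695, 0.1756, 0.2964]), array([[-0.5954,  0.142 ],
       [ 0.5619,  0.2313],
       [ 0.5538, -0.2048],
       [-0.5219, -0.1647]]))
t 1.575 pos [0.5193 0.1916 0.2793] rot [-3.1413 -0.0011 -2.8666] F [ 0.2197  0.1543 -0.1999] w 0.09081303668971322
shift cm [ 13.342 -29.128   1.954] turn [-0.0003 -0.0011  0.147 ]
```

```bash
cat >> h.py <<'E'
def back(c,uv,z):
    K,E=c;R=E[:3,:3];C=-R.T@E[:3,3];d=(R.T@np.linalg.inv(K)@np.c_[uv,np.ones(len(uv))].T).T
    return C+d*((z-C[2])/d[:,2])[:,None]
def cross(v,lo,hi,frac=.5):
    seg=v[lo:hi].astype(float);a,b=seg[:4].mean(),seg[-4:].mean();t=a+(b-a)*frac
    i=np.where((seg[:-1]-t)*(seg[1:]-t)<=0)[0]
    if len(i)==0:return None
    i=i[0];return lo+i+(t-seg[i])/(seg[i+1]-seg[i])
def line(P): # yaw, residual
    m=P.mean(0);u,s,v=np.linalg.svd(P-m);v=v[0]*np.sign(v[0][0]);return np.arctan2(v[1],v[0]),m,s[1]/len(P)**.5
E
python3 - <<'E'
from h import *
import cv2
np.set_printoptions(precision=4,suppress=True)
c=cam("wrist","1");f=np.load("wrist1.npz")["frame"].astype(float);f=cv2.GaussianBlur(f,(3,3),0)
r=f[:,:,2]
def do(name,lo_f,hi_f,rows,z,ch):
    P=[]
    for y in rows:
        x=cross(ch[y],lo_f(y),hi_f(y))
        if x:P.append((x,y))
    P=np.array(P);B=back(c,P,z)[:,:2];print(name,len(P),line(B));return B
do("standL",lambda y:int(250+(y-40)*.062)-8,lambda y:int(250+(y-40)*.062)+9,range(50,225),.025,r)
do("standR",lambda y:int(388-(y-40)*.0225)-9,lambda y:int(388-(y-40)*.0225)+9,range(50,225),.025,r)
g=f.mean(2)
do("pileL",lambda y:int(279.5+(y-75)*.05)-3,lambda y:int(279.5+(y-75)*.05)+8,range(80,175),.07,g)
do("pileR",lambda y:359-8,lambda y:359+4,range(80,175),.07,g)
t=cam("top");f=np.load("top0.npz")["frame"].astype(float);r=cv2.GaussianBlur(f,(3,3),0)[:,:,2]
c=t
xl=lambda y:180.5+(y-140)*.232
do("topL",lambda y:int(xl(y))-7,lambda y:int(xl(y))+8,range(145,235),.025,r)
xr=lambda y:241+(y-135)*.262
do("topR",lambda y:int(xr(y))-7,lambda y:int(xr(y))+8,range(135,225),.025,r)
E
```

```text
standL 175 (np.float64(0.2952802387893254), array([0.5039, 0.1032]), np.float64(9.462946835022875e-05))
standR 175 (np.float64(0.2928674330665796), array([0.4615, 0.2548]), np.float64(0.00010531657457677427))
pileL 95 (np.float64(0.29484744533281476), array([0.479 , 0.1364]), np.float64(7.161803515162853e-05))
pileR 95 (np.float64(0.29707355096907884), array([0.4575, 0.213 ]), np.float64(3.086594745729044e-05))
topL 90 (np.float64(0.2941715153201872), array([0.5095, 0.2711]), np.float64(0.0001676592817958834))
topR 90 (np.float64(0.29579977572359334), array([0.5369, 0.1112]), np.float64(0.00015239276404698947))
```

Emit:
play_rows --deltas '[{"jaw": 9.1, "x": 2.2, "y": -4.8, "z": 0, "turn": 0.1}, {"jaw": 9.1, "x": 4.4, "y": -9.6, "z": 0, "turn": 0.147}, {"jaw": 9.1, "x": 6.6, "y": -14.4, "z": 1, "turn": 0.147}, {"jaw": 9.1, "x": 8.8, "y": -19.2, "z": 2, "turn": 0.147}, {"jaw": 9.1, "x": 11, "y": -24, "z": 2, "turn": 0.147}, {"jaw": 9.1, "x": 13.3, "y": -29.1, "z": 2, "turn": 0.147}, {"jaw": 9.1, "x": 13.3, "y": -29.1, "z": 2, "turn": 0.147}, {"jaw": 9.1, "x": 13.3, "y": -29.1, "z": 2, "turn": 0.147}]'

```text
time_s: 2.58
tool_pos: [0.4705, -0.123, 0.2596]
tcp_rot: [3.141, -0.001, -3.012]
wrist_force: [0.5, 0.5, 0.5]
grip_width: 0.0909
```

```bash
python3 -c "
from h import *;wshot(2)"
```

```text
2.575 [ 0.47048511 -0.12304467  0.2595725 ] [ 3.14127617e+00 -8.13047711e-04 -3.01187435e+00]
```

View pics/wrist2.png

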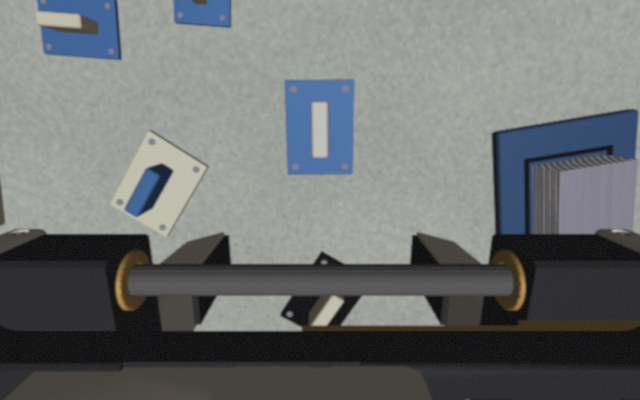

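The target blue plate is at (285..354, 80..174) with its grip at (320,130). The black plate is partly under the gripper view at (325,290), and the cream plate is at (160,180).

Run:
```python
import cv2,numpy as np
f=np.load("wrist2.npz")["frame"]
cv2.imwrite("pics/c6.png",cv2.resize(f[70:185,270:370],None,fx=5,fy=5,interpolation=cv2.INTER_CUBIC))
```

```text
(no output)
```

View pics/c6.png

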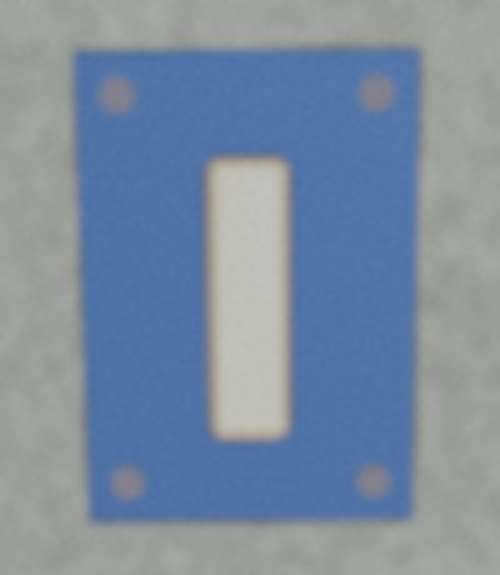

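Run:
```python
from h import *
import cv2
np.set_printoptions(precision=4,suppress=True)
T,S,c=cam("top"),cam("scene"),cam("wrist","2")
bt=uncrop([(48,85),(202,67),(228,277),(75,296)],5,[320,190])
bs=uncrop([(412,358),(160,388),(113,188),(355,158)],8,[270,170])
bw=uncrop([(412,520),(90,520),(75,50),(419,48)],5,[270,70])
for o in([(c,bw)],[(T,bt),(S,bs),(c,bw)]):
    x,r=fit(o,[.42,-.13,.13],.008);print(x);print(r.round(2).tolist())
f=cv2.GaussianBlur(np.load("wrist2.npz")["frame"].astype(float),(3,3),0)[:,:,2]
for xa,xb in((285.5,287.5),(353.5,352)):
    P=[]
    for y in range(85,170):
        x0=xa+(y-80)/94*(xb-xa);x=cross(f[y],int(x0)-7,int(x0)+8)
        if x:P.append((x,y))
    P=np.array(P);print(line(back(c,P,.008)[:,:2]))
# grip top centre
g=uncrop([(249,158),(249,440)],5,[270,70]);print("grip",back(c,g,.048))
# pile centreline
n=np.array([-np.sin(.295),np.cos(.295)])
print("pile across L,R",np.array([.479,.1364])@n,np.array([.4575,.213])@n,"fit",np.array([.4695,.1756])@n,"stand",np.array([.5039,.1032])@n,np.array([.4615,.2548])@n)
```

```text
[ 0.4201 -0.1317  0.1356]
[[0.41, 0.38], [-0.56, 0.78], [-0.56, -0.4], [0.73, -0.47]]
[ 0.4204 -0.1313  0.1332]
[[0.15, 0.17], [0.07, -0.03], [0.62, 0.39], [0.11, 0.47], [0.27, -0.56], [-0.99, -0.06], [-0.57, -0.41], [-0.58, -0.3], [0.64, 0.72], [-0.32, 0.97], [-0.08, -0.18], [1.2, -0.09]]
(np.float64(0.13925813430247297), array([ 0.4244, -0.1715]), np.float64(0.0003234288486739329))
(np.float64(0.1371763217144573), array([ 0.4141, -0.0926]), np.float64(0.00033529423505378495))
grip [[ 0.391  -0.1354  0.048 ]
 [ 0.4495 -0.1278  0.048 ]]
pile across L,R -0.008756575996638559 0.07078537488280941 fit 0.0315120965585198 stand -0.04776182938977493 0.10961674503133324
```

```bash
python3 -c "
from h import *;delta([.4203,-.1315,.016],.138+np.pi)"
```

```text
t 2.625 pos [ 0.47061334 -0.12257501  0.25950019] rot [ 3.14125076e+00 -9.97490262e-04 -3.01069229e+00] F [ 0.44420547  1.23510321 -0.01704376] w 0.09101708817680543
shift cm [ 5.08  -0.236 24.355] turn [ 0.0003 -0.001  -0.0071]
```

Emit:
play_rows --deltas '[{"jaw": 6, "x": 5.1, "y": -0.2, "z": 2, "turn": -0.007}, {"jaw": 6, "x": 5.1, "y": -0.2, "z": 7, "turn": -0.007}, {"jaw": 6, "x": 5.1, "y": -0.2, "z": 12, "turn": -0.007}, {"jaw": 6, "x": 5.1, "y": -0.2, "z": 17, "turn": -0.007}, {"jaw": 6, "x": 5.1, "y": -0.2, "z": 18, "turn": -0.007}, {"jaw": 6, "x": 5.1, "y": -0.2, "z": 18, "turn": -0.007}]'

```text
time_s: 3.38
tool_pos: [0.4205, -0.1304, 0.0799]
tcp_rot: [3.141, -0.002, -3.002]
wrist_force: [-0.7, 0.6, 0.3]
grip_width: 0.06
```

```bash
python3 -c "
from h import *;delta([.4203,-.1315,.016],.138+np.pi)"
```

```text
t 3.375 pos [ 0.42052945 -0.13036505  0.07993616] rot [ 3.14079451e+00 -1.55906694e-03 -3.00220717e+00] F [-0.70009144  0.55950391  0.31451103] w 0.0599520399465177
shift cm [ 0.029 -0.114  6.394] turn [ 0.0008 -0.0016  0.0014]
```

Emit:
play_rows --deltas '[{"jaw": 6, "x": 0, "y": -0.1, "z": 2.5, "turn": 0}, {"jaw": 6, "x": 0, "y": -0.1, "z": 4.5, "turn": 0}, {"jaw": 6, "x": 0, "y": -0.1, "z": 6, "turn": 0}, {"jaw": 6, "x": 0, "y": -0.1, "z": 6.4, "turn": 0}, {"jaw": 6, "x": 0, "y": -0.1, "z": 6.4, "turn": 0}]'

```text
time_s: 4.0
tool_pos: [0.4216, -0.1313, 0.017]
tcp_rot: [3.141, 0.0, -3.002]
wrist_force: [0.2, -0.7, -0.0]
grip_width: 0.0602
```

```bash
python3 -c "
from h import *;delta([.4203,-.1315,.016],.138+np.pi);wshot(3)"
```

```text
t 4.0 pos [ 0.42162052 -0.1312785   0.01701965] rot [ 3.14109276e+00  2.42565874e-04 -3.00173719e+00] F [ 0.24517871 -0.71438834 -0.02368673] w 0.060151818461569716
shift cm [ 0.134 -0.004  0.102] turn [0.0005 0.0002 0.0019]
4.0 [ 0.42162052 -0.1312785   0.01701965] [ 3.14109276e+00  2.42565874e-04 -3.00173719e+00]
```

View pics/wrist3.png

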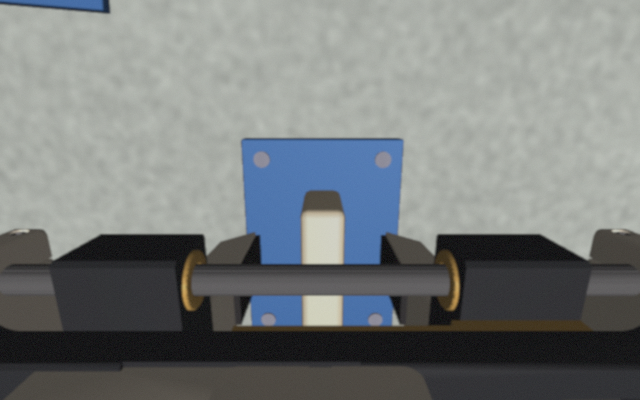

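The grip stands centred between the fingers at about (322,265). Closing now.

Emit:
play_rows --deltas '[{"jaw": 2.5, "x": 0.1, "y": 0, "z": 0.1, "turn": 0}, {"jaw": 1.5, "x": 0.1, "y": 0, "z": 0.1, "turn": 0}, {"jaw": 1.2, "x": 0.1, "y": 0, "z": 0.1, "turn": 0}, {"jaw": 1, "x": 0.1, "y": 0, "z": 0.1, "turn": 0}, {"jaw": 1, "x": 0.1, "y": 0, "z": 0.1, "turn": 0}, {"jaw": 1, "x": 0.1, "y": 0, "z": 0.1, "turn": 0}]' --squeeze 35

```text
time_s: 4.8
tool_pos: [0.4205, -0.1314, 0.016]
tcp_rot: [3.141, 0.0, -3.002]
wrist_force: [0.3, 0.4, 0.8]
grip_width: 0.0182
```

Emit:
play_rows --deltas '[{"jaw": 1, "x": 0, "y": 0, "z": -1, "turn": 0}, {"jaw": 1, "x": 0, "y": 0, "z": -3, "turn": 0}, {"jaw": 1, "x": 0, "y": 0, "z": -6, "turn": 0}, {"jaw": 1, "x": 0, "y": 0, "z": -10, "turn": 0}, {"jaw": 1, "x": 0, "y": 0, "z": -14, "turn": 0}, {"jaw": 1, "x": 0, "y": 0, "z": -16, "turn": 0}, {"jaw": 1, "x": 0, "y": 0, "z": -16, "turn": 0}, {"jaw": 1, "x": 0, "y": 0, "z": -16, "turn": 0}]' --squeeze 35

```text
time_s: 5.8
tool_pos: [0.4197, -0.1313, 0.1753]
tcp_rot: [3.141, -0.001, -3.002]
wrist_force: [0.3, 0.7, -3.2]
grip_width: 0.0182
```

```bash
python3 -c "
from h import *;delta([.47,.1756,.16],.295+np.pi);wshot(4)"
```

```text
t 5.8 pos [ 0.41972187 -0.13128925  0.17527595] rot [ 3.14058402e+00 -1.09643286e-03 -3.00183719e+00] F [ 0.28788454  0.69580212 -3.20758759] w 0.01818399025246034
shift cm [-9.255 29.688  1.547] turn [ 0.0011 -0.001  -0.1552]
5.8 [ 0.41972187 -0.13128925  0.17527595] [ 3.14058402e+00 -1.09643286e-03 -3.00183719e+00]
```

View pics/wrist4.png

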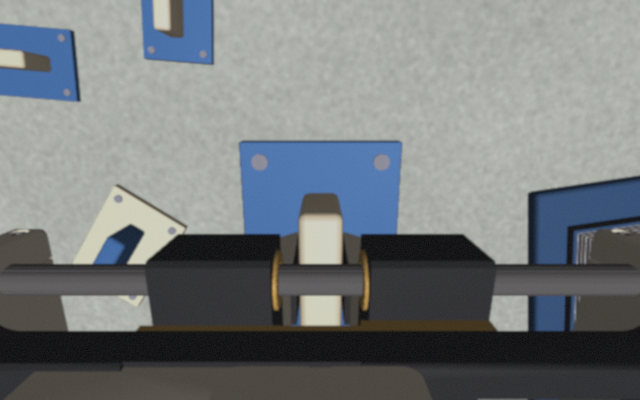

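The plate hangs level in the gripper, rear edge at row 142 from x=240 to 402. I'll measure where it sits in the hand.

Run:
```python
import cv2,numpy as np
f=np.load("wrist4.npz")["frame"]
cv2.imwrite("pics/c7.png",cv2.resize(f[130:240,230:412],None,fx=4,fy=4,interpolation=cv2.INTER_CUBIC))
```

```text
(no output)
```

View pics/c7.png

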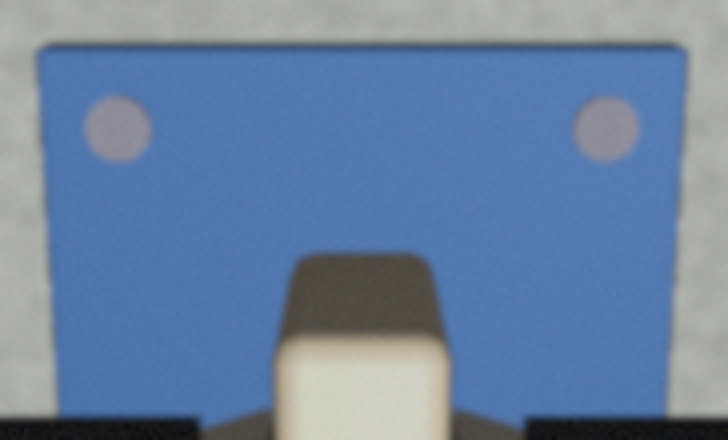

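Run:
```python
from h import *
np.set_printoptions(precision=4,suppress=True)
d=np.load("wrist0.npz");M=d["T_tool_cam"];K=d["camera_matrix"]
c=(K,np.linalg.inv(M)) # tool frame
u=uncrop([(38,49),(688,49),(60,415),(667,415)],4,[230,130])
B=back(c,u,.008);print(B)
print("rear edge mid",B[:2].mean(0),"width",np.linalg.norm(B[0]-B[1]),"yaw err",(B[0]-B[1])[:2], "front mid",B[2:].mean(0))
p=np.load("wrist1.npz")
```

```text
[[ 0.0545 -0.04    0.008 ]
 [ 0.0545  0.0381  0.008 ]
 [ 0.0078 -0.0401  0.008 ]
 [ 0.0079  0.0382  0.008 ]]
rear edge mid [ 0.0545 -0.001   0.008 ] width 0.07809178314140618 yaw err [ 0.     -0.0781] front mid [ 0.0079 -0.0009  0.008 ]
```

Run:
```python
from h import *
np.set_printoptions(precision=4,suppress=True)
T,S,W,W2=cam("top"),cam("scene"),cam("wrist","1"),cam("wrist","2")
D={"T":(T,uncrop([(197,153),(385,101),(445,365),(262,412)],6,[170,160])),"S":(S,uncrop([(421,162),(270,194),(153,78),(295,45)],5,[375,165])),"W":(W,uncrop([(444,537),(112,544),(88,69),(446,60)],4.5,[260,60]))}
B={"T":(T,uncrop([(48,85),(202,67),(228,277),(75,296)],5,[320,190])),"S":(S,uncrop([(412,358),(160,388),(113,188),(355,158)],8,[270,170])),"W":(W2,uncrop([(412,520),(90,520),(75,50),(419,48)],5,[270,70]))}
def go(o,yaw,h):
    f=lambda p:np.concatenate([(proj(c,rect([*p[:2],yaw],h))-u).ravel() for c,u in o])
    return least_squares(f,[.45,.0],loss='soft_l1',f_scale=.5).x
for k in "TSW":
    print(k,"blue",go([B[k]],.138,.008),"pile",[go([D[k]],.295,h) for h in(.065,.07,.075)])
```

```text
T blue [ 0.4211 -0.1307] pile [array([0.4716, 0.1766]), array([0.4709, 0.1753]), array([0.4702, 0.1741])]
S blue [ 0.4219 -0.1298] pile [array([0.4641, 0.1789]), array([0.4714, 0.1762]), array([0.4786, 0.1735])]
W blue [ 0.4202 -0.1318] pile [array([0.4695, 0.1756]), array([0.4695, 0.1756]), array([0.4696, 0.1756])]
```

Emit:
play_rows --deltas '[{"jaw": 1, "x": -1, "y": 3, "z": 0, "turn": -0.05}, {"jaw": 1, "x": -2.5, "y": 8, "z": 0, "turn": -0.1}, {"jaw": 1, "x": -4, "y": 13, "z": 0, "turn": -0.155}, {"jaw": 1, "x": -5.6, "y": 18, "z": 0, "turn": -0.155}, {"jaw": 1, "x": -7.2, "y": 23, "z": 0, "turn": -0.155}, {"jaw": 1, "x": -8.6, "y": 27.5, "z": 0, "turn": -0.155}, {"jaw": 1, "x": -9.2, "y": 29.7, "z": 0, "turn": -0.155}, {"jaw": 1, "x": -9.2, "y": 29.7, "z": 1, "turn": -0.155}]'

```text
time_s: 6.85
tool_pos: [0.4691, 0.1777, 0.164]
tcp_rot: [3.14, -0.002, -2.844]
wrist_force: [0.3, 0.3, -3.2]
grip_width: 0.0179
```

```bash
python3 -c "
from h import *;delta([.4703,.1762,.110],.295+np.pi)"
```

```text
t 6.85 pos [0.46908014 0.17769377 0.16400291] rot [ 3.13994980e+00 -2.41290466e-03 -2.84353686e+00] F [ 0.28095816  0.27759825 -3.16187109] w 0.017888390259012624
shift cm [-0.086 -0.187  5.4  ] turn [ 0.0016 -0.0024  0.0031]
```

Emit:
play_rows --deltas '[{"jaw": 1, "x": -0.1, "y": -0.2, "z": 2, "turn": 0}, {"jaw": 1, "x": -0.1, "y": -0.2, "z": 4, "turn": 0}, {"jaw": 1, "x": -0.1, "y": -0.2, "z": 5.4, "turn": 0.003}, {"jaw": 1, "x": -0.1, "y": -0.2, "z": 5.4, "turn": 0.003}, {"jaw": 1, "x": -0.1, "y": -0.2, "z": 5.4, "turn": 0.003}]'

```text
time_s: 7.48
tool_pos: [0.4707, 0.1759, 0.1103]
tcp_rot: [3.14, -0.002, -2.847]
wrist_force: [0.3, 0.0, -1.8]
grip_width: 0.018
```

Run:
```python
from h import *
import cv2
delta([.4703,.1762,.110],.295+np.pi);wshot(5)
from cell import manip
for n in("top","scene"):
    d=manip.grab_frame(n);np.savez(f"{n}5.npz",**d);f=d["frame"]
    a=f[150:260,160:290] if n=="top" else f[120:240,370:490]
    cv2.imwrite(f"pics/{n}5.png",cv2.resize(a,None,fx=5,fy=5,interpolation=cv2.INTER_CUBIC))
```

```text
t 7.475 pos [0.47072267 0.17591882 0.11030377] rot [ 3.13999543e+00 -2.13571711e-03 -2.84694025e+00] F [ 0.30869171  0.02057697 -1.82289291] w 0.01801553299091105
shift cm [0.032 0.039 0.031] turn [ 0.0016 -0.0021 -0.0003]
7.475 [0.47072267 0.17591882 0.11030377] [ 3.13999543e+00 -2.13571711e-03 -2.84694025e+00]
```

View pics/wrist5.png

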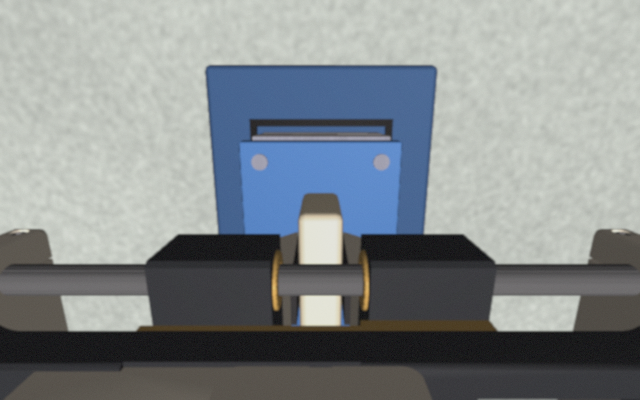

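View pics/scene5.png

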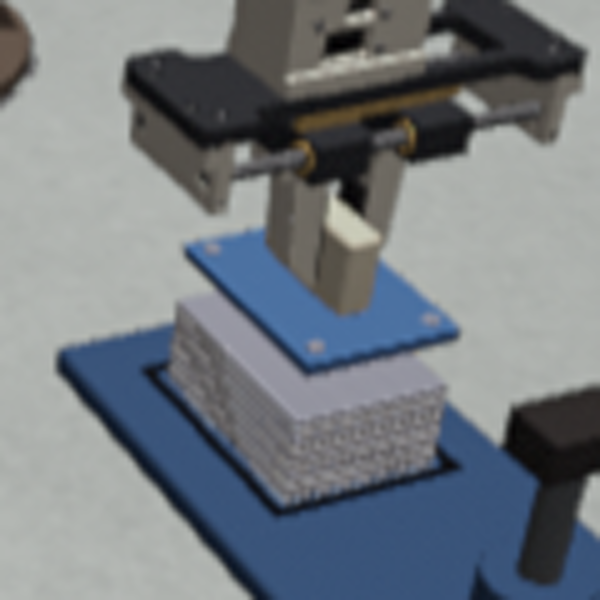

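View pics/top5.png

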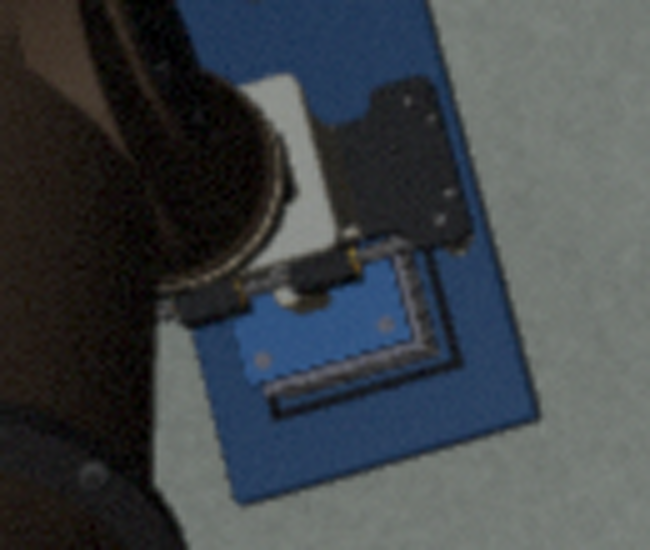

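The plate is square over the pile in all three views, with a gap of about 2 cm. I'll go down part way and look again.

Emit:
play_rows --deltas '[{"jaw": 1, "x": 0, "y": 0.06, "z": 0.8, "turn": 0}, {"jaw": 1, "x": 0, "y": 0.06, "z": 1.6, "turn": 0}, {"jaw": 1, "x": 0, "y": 0.06, "z": 1.6, "turn": 0}, {"jaw": 1, "x": 0, "y": 0.06, "z": 1.6, "turn": 0}]'

```text
time_s: 8.12
tool_pos: [0.4707, 0.1768, 0.0945]
tcp_rot: [3.14, -0.002, -2.847]
wrist_force: [0.2, -0.0, -2.3]
grip_width: 0.018
```

Run:
```python
from h import *
import cv2
delta([.4703,.1762,.090],.295+np.pi);wshot(6)
from cell import manip
d=manip.grab_frame("scene");np.savez("scene6.npz",**d);f=d["frame"]
cv2.imwrite("pics/scene6.png",cv2.resize(f[160:230,400:470],None,fx=8,fy=8,interpolation=cv2.INTER_CUBIC))
f=np.load("wrist6.npz")["frame"]
cv2.imwrite("pics/c8.png",cv2.resize(f[50:240,190:455],None,fx=3,fy=3,interpolation=cv2.INTER_CUBIC))
```

```text
t 8.125 pos [0.47066829 0.1768145  0.09453802] rot [ 3.13980572e+00 -1.50403390e-03 -2.84657822e+00] F [ 0.22893866 -0.01116241 -2.32225975] w 0.018041650288149757
shift cm [ 0.052 -0.049  0.454] turn [ 0.0018 -0.0015  0.    ]
8.125 [0.47066829 0.1768145  0.09453802] [ 3.13980572e+00 -1.50403390e-03 -2.84657822e+00]
```

View pics/scene6.png

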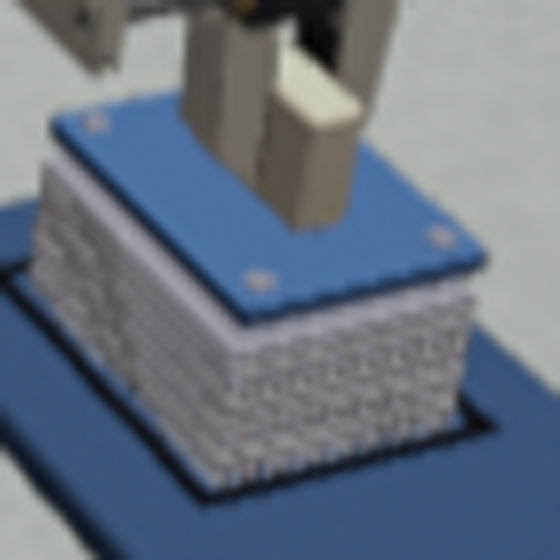

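View pics/c8.png

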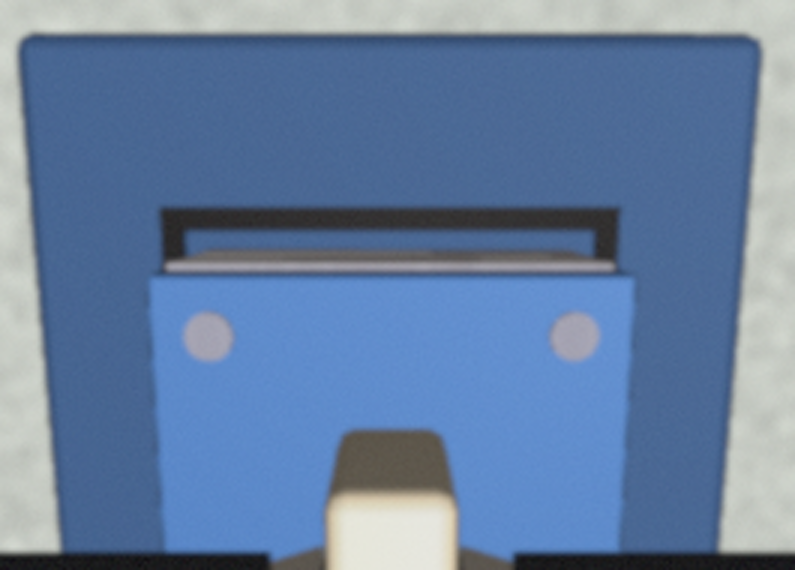

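Run:
```python
from h import *
np.set_printoptions(precision=4,suppress=True)
d=np.load("wrist0.npz");M=d["T_tool_cam"];K=d["camera_matrix"];c=(K,np.linalg.inv(M))
def q(n,p,z):
    B=back(c,uncrop(p,3,[190,50]),z);print(n,z,"mid",B.mean(0)[:2]*1000,"width",np.linalg.norm(B[0]-B[1])*1000,"dx",(B[1]-B[0])[0]*1000)
q("plate",[(150,277),(634,277)],.008)
for h in(.066,.07,.074): q("pile",[(165,262),(616,262)],.0945-h)
q("well",[(162,209),(619,209)],.0695)
q("standsides",[(44,300),(741,300)],.0695)
q("plate sides",[(158,450),(626,450)],.008)
q("grip",[(327,540),(457,540)],-.032)
S=cam("scene","6");C=uncrop([(487,263),(245,322),(52,124)],8,[400,160])
print("plate scene",back(S,C,.0945-.008).mean(0),back(S,C,.0865))
C2=back(S,C,.0865);print("centre", (C2[0]+C2[2])/2)
P=uncrop([(474,296),(240,352),(45,160)],8,[400,160])
for h in(.066,.07,.074):
    C2=back(S,P,h);print(h,"pile centre",(C2[0]+C2[2])/2,np.linalg.norm(C2[0]-C2[1]),np.linalg.norm(C2[1]-C2[2]))
```

```text
plate 0.008 mid [54.4277 -1.0014] width 77.5383796898462 dx -0.028745777902017267
pile 0.028499999999999998 mid [55.3829 -1.2902] width 80.98291537559574 dx -0.03196041524804877
pile 0.024499999999999994 mid [55.6583 -1.28  ] width 79.22697586417956 dx -0.03126742271160332
pile 0.020500000000000004 mid [55.9336 -1.2698] width 77.47103635276338 dx -0.030574430175150935
well 0.0695 mid [63.8657 -1.3867] width 98.99920475006 dx -0.047301049193038125
standsides 0.0695 mid [44.2712 -0.9833] width 154.4227995936587 dx -0.05152993354472224
plate sides 0.008 mid [25.8067 -1.0112] width 78.34282163500546 dx -0.006369770376400685
grip -0.032 mid [24.0742 -0.9578] width 16.84706505604986 dx 0.001344195505063872
plate scene [0.4981 0.1678 0.0865] [[0.5181 0.228  0.0865]
 [0.5409 0.1528 0.0865]
 [0.4354 0.1227 0.0865]]
centre [0.4768 0.1753 0.0865]
0.066 pile centre [0.4644 0.1787 0.066 ] 0.07733375905679399 0.10839920266118158
0.07 pile centre [0.4702 0.1766 0.07  ] 0.0767820495346441 0.10762586805245378
0.074 pile centre [0.4761 0.1744 0.074 ] 0.07623034001249421 0.10685253344372618
```

Emit:
play_rows --deltas '[{"jaw": 1, "x": 0.07, "y": -0.02, "z": 0.3, "turn": 0}, {"jaw": 1, "x": 0.07, "y": -0.02, "z": 0.55, "turn": 0}, {"jaw": 1, "x": 0.07, "y": -0.02, "z": 0.55, "turn": 0}, {"jaw": 1, "x": 0.07, "y": -0.02, "z": 0.55, "turn": 0}]'

```text
time_s: 8.72
tool_pos: [0.4703, 0.1765, 0.0893]
tcp_rot: [3.14, -0.001, -2.847]
wrist_force: [0.6, 0.5, -3.8]
grip_width: 0.018
```

Run:
```python
from h import *
import cv2
delta([.4703,.1762,.090],.295+np.pi);wshot(7)
from cell import manip
d=manip.grab_frame("scene");np.savez("scene7.npz",**d);f=d["frame"]
cv2.imwrite("pics/scene7.png",cv2.resize(f[160:230,400:470],None,fx=8,fy=8,interpolation=cv2.INTER_CUBIC))
d=manip.grab_frame("top");np.savez("top7.npz",**d);f=d["frame"]
cv2.imwrite("pics/top7.png",cv2.resize(f[190:250,190:270],None,fx=8,fy=8,interpolation=cv2.INTER_CUBIC))
f=np.load("wrist7.npz")["frame"]
cv2.imwrite("pics/c9.png",cv2.resize(f[100:240,220:425],None,fx=3.8,fy=3.8,interpolation=cv2.INTER_CUBIC))
```

```text
t 8.725 pos [0.47025892 0.17654969 0.08925174] rot [ 3.13970362e+00 -9.44339203e-04 -2.84654456e+00] F [ 0.62978969  0.52165118 -3.79485981] w 0.017982020898083113
shift cm [ 0.006 -0.035 -0.075] turn [ 0.0019 -0.0009  0.    ]
8.725 [0.47025892 0.17654969 0.08925174] [ 3.13970362e+00 -9.44339203e-04 -2.84654456e+00]
```

View pics/scene7.png

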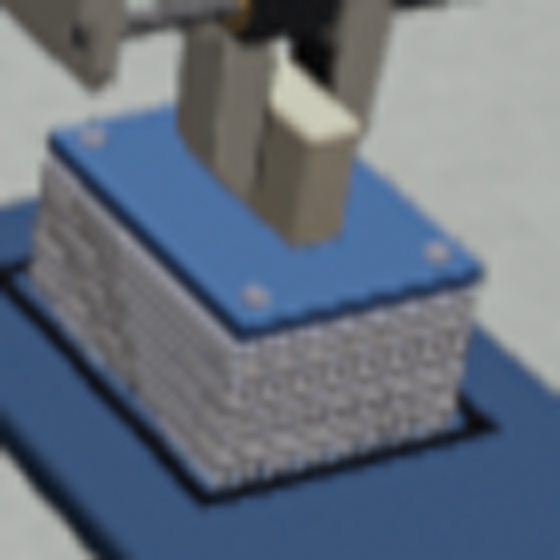

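View pics/top7.png

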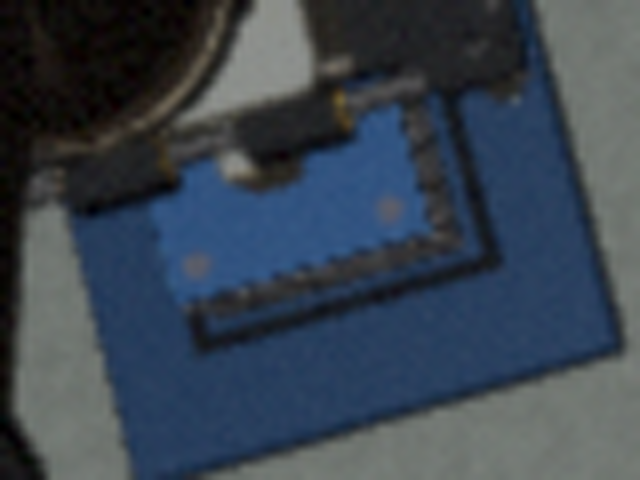

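View pics/c9.png

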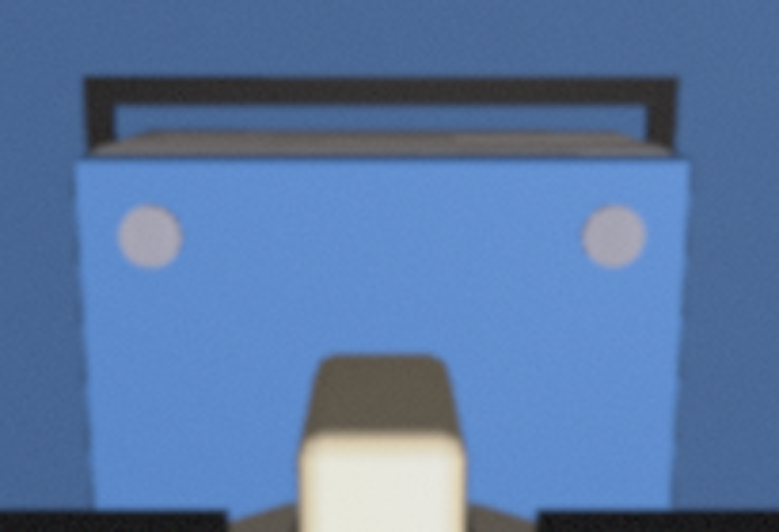

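Nearly touching, and the edges look flush in the scene and wrist views. Lowering in small steps with a force check at each.

Emit:
play_rows --deltas '[{"jaw": 1, "x": 0, "y": -0.03, "z": 0.05, "turn": 0}, {"jaw": 1, "x": 0, "y": -0.03, "z": 0.1, "turn": 0}, {"jaw": 1, "x": 0, "y": -0.03, "z": 0.1, "turn": 0}]'

```text
time_s: 9.25
tool_pos: [0.4703, 0.1762, 0.0883]
tcp_rot: [3.14, -0.001, -2.847]
wrist_force: [0.0, -0.7, -2.8]
grip_width: 0.0181
```

Emit:
play_rows --deltas '[{"jaw": 1, "x": 0, "y": 0, "z": 0.05, "turn": 0}, {"jaw": 1, "x": 0, "y": 0, "z": 0.1, "turn": 0}, {"jaw": 1, "x": 0, "y": 0, "z": 0.1, "turn": 0}]'

```text
time_s: 9.62
tool_pos: [0.4703, 0.1763, 0.0872]
tcp_rot: [3.14, -0.001, -2.847]
wrist_force: [0.6, 0.4, -3.8]
grip_width: 0.018
```

Emit:
play_rows --deltas '[{"jaw": 1, "x": 0, "y": 0, "z": 0.05, "turn": 0}, {"jaw": 1, "x": 0, "y": 0, "z": 0.1, "turn": 0}, {"jaw": 1, "x": 0, "y": 0, "z": 0.1, "turn": 0}]'

```text
time_s: 10.0
tool_pos: [0.4703, 0.1763, 0.0864]
tcp_rot: [3.14, -0.001, -2.847]
wrist_force: [-1.2, -0.0, 1.7]
grip_width: 0.018
```

Emit:
play_rows --deltas '[{"jaw": 1, "x": 0, "y": 0, "z": 0.05, "turn": 0}, {"jaw": 1, "x": 0, "y": 0, "z": 0.05, "turn": 0}]'

```text
time_s: 10.25
tool_pos: [0.4703, 0.1763, 0.0864]
tcp_rot: [3.139, -0.001, -2.847]
wrist_force: [-4.5, -0.8, 6.9]
grip_width: 0.0174
```

Run:
```python
from h import *
import cv2
delta([.4703,.1762,.090],.295+np.pi);wshot(8)
from cell import manip
d=manip.grab_frame("scene");np.savez("scene8.npz",**d);f=d["frame"]
cv2.imwrite("pics/scene8.png",cv2.resize(f[160:230,400:470],None,fx=8,fy=8,interpolation=cv2.INTER_CUBIC))
f=np.load("wrist8.npz")["frame"]
cv2.imwrite("pics/c10.png",cv2.resize(f[100:240,220:425],None,fx=3.8,fy=3.8,interpolation=cv2.INTER_CUBIC))
```

```text
t 10.25 pos [0.47028826 0.17627591 0.08636835] rot [ 3.13943487e+00 -7.21509973e-04 -2.84658725e+00] F [-4.49870867 -0.81167297  6.88248231] w 0.017435372198523282
shift cm [ 0.001 -0.007 -0.363] turn [ 0.0022 -0.0007  0.    ]
10.25 [0.47028826 0.17627591 0.08636835] [ 3.13943487e+00 -7.21509973e-04 -2.84658725e+00]
```

View pics/scene8.png

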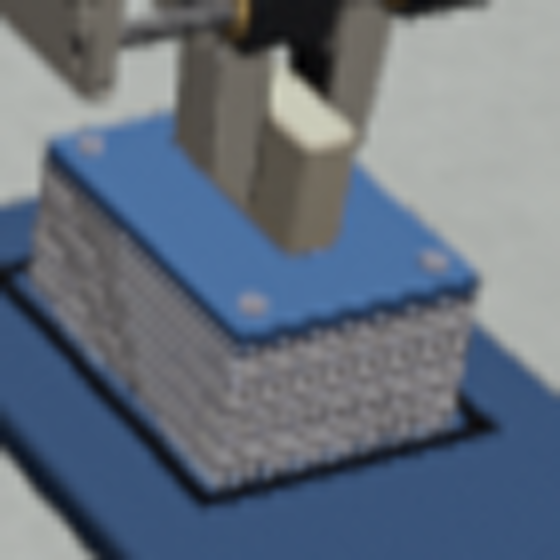

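View pics/c10.png

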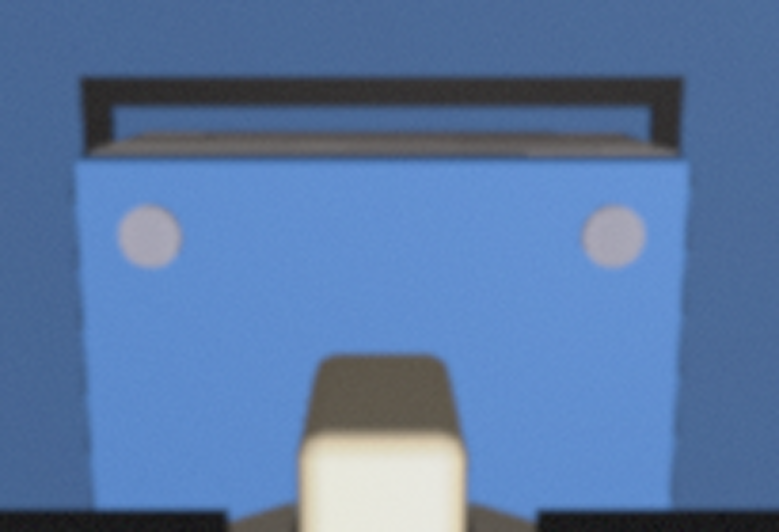

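The plate has come to rest: wrist force went from about -3 N to +7 N, the descent stopped at TCP z 0.0864, and the edges look flush in both views. I'll relax the push slightly, then open.

Emit:
play_rows --deltas '[{"jaw": 1.5, "x": 0, "y": 0, "z": 0, "turn": 0}, {"jaw": 2.2, "x": 0, "y": 0, "z": 0, "turn": 0}, {"jaw": 3, "x": 0, "y": 0, "z": 0, "turn": 0}, {"jaw": 5, "x": 0, "y": 0, "z": 0, "turn": 0}, {"jaw": 5, "x": 0, "y": 0, "z": 0, "turn": 0}]'

```text
time_s: 10.98
tool_pos: [0.4704, 0.1763, 0.0864]
tcp_rot: [3.139, -0.001, -2.847]
wrist_force: [-0.0, -0.3, 0.6]
grip_width: 0.0454
```

Emit:
play_rows --deltas '[{"jaw": 5, "x": 0, "y": 0, "z": -1, "turn": 0}, {"jaw": 5, "x": 0, "y": 0, "z": -4, "turn": 0}, {"jaw": 5, "x": 0, "y": 0, "z": -8, "turn": 0}, {"jaw": 5, "x": 0, "y": 0, "z": -12, "turn": 0}, {"jaw": 5, "x": -3, "y": 0, "z": -17, "turn": 0}, {"jaw": 5, "x": -5, "y": 0, "z": -20, "turn": 0}, {"jaw": 5, "x": -5, "y": 0, "z": -20, "turn": 0}, {"jaw": 5, "x": -5, "y": 0, "z": -20, "turn": 0}]'

```text
time_s: 11.98
tool_pos: [0.5177, 0.1902, 0.286]
tcp_rot: [3.14, -0.002, -2.847]
wrist_force: [-0.2, 0.4, -0.5]
grip_width: 0.0501
```

Run:
```python
from h import *
import cv2
delta([.4703,.1762,.090],.295+np.pi);wshot(9)
from cell import manip
d=manip.grab_frame("scene");np.savez("scene9.npz",**d);f=d["frame"]
cv2.imwrite("pics/scene9.png",cv2.resize(f[160:230,400:470],None,fx=8,fy=8,interpolation=cv2.INTER_CUBIC))
f=np.load("wrist9.npz")["frame"]
cv2.imwrite("pics/c11.png",cv2.resize(f[40:200,240:400],None,fx=3.7,fy=3.7,interpolation=cv2.INTER_CUBIC))
```

```text
t 11.975 pos [0.5177308  0.19015946 0.28595881] rot [ 3.13951006e+00 -1.60341642e-03 -2.84672490e+00] F [-0.15313499  0.39636717 -0.46655298] w 0.05014211448029677
shift cm [4.9130e+00 2.0000e-03 1.9604e+01] turn [ 0.0021 -0.0016 -0.0001]
11.975 [0.5177308  0.19015946 0.28595881] [ 3.13951006e+00 -1.60341642e-03 -2.84672490e+00]
```

View pics/scene9.png

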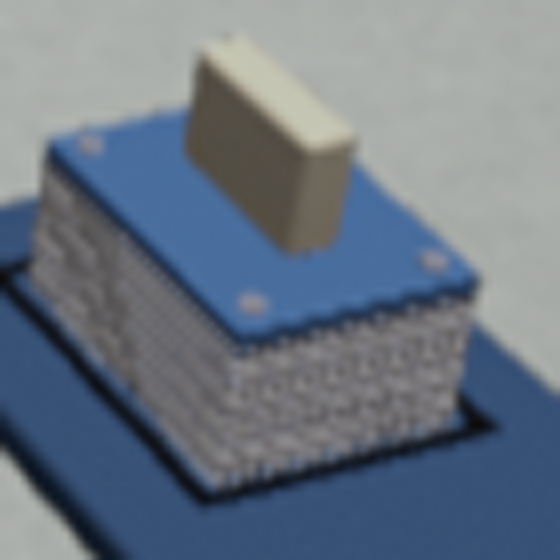

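View pics/c11.png

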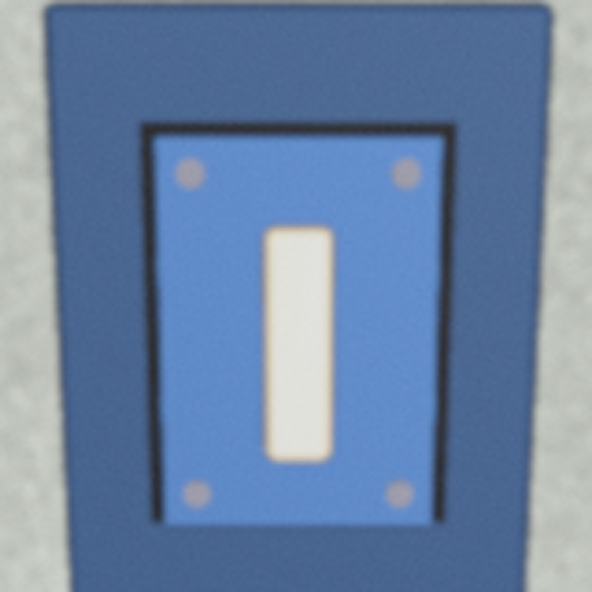

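Run:
```python
from h import *
np.set_printoptions(precision=4,suppress=True)
w=uncrop([(434,524),(163,525),(155,138),(442,137)],3.7,[240,40])
print(fit([(cam("wrist","9"),w)],[.47,.176,.295],.0785)[0],"vs pile wrist fit .4695 .1756 .2955")
C=uncrop([(477,285),(240,340),(47,148)],8,[400,160])
R=rect([.4703,.1763,.295],.0785)
print(proj(cam("scene","9"),R)[:3],C)
# well-frame/stand symmetry
for n,p,z in(("plate",[(158,330),(438,330)],.0785),("stand",[(60,330),(538,330)],.025),("grip",[(265,345),(332,345)],.1185)):
    B=back(cam("wrist","9"),uncrop(p,3.7,[240,40]),z);m=B.mean(0);print(n,m,"across",m[:2]@[-np.sin(.295),np.cos(.295)])
```

```text
[0.4699 0.1751 0.2953] vs pile wrist fit .4695 .1756 .2955
[[459.949  193.6162]
 [429.4873 201.0831]
 [404.8923 176.5371]] [[459.1875 195.1875]
 [429.5625 202.0625]
 [405.4375 178.0625]]
plate [0.4675 0.1742 0.0785] across 0.030727664458091927
stand [0.4696 0.1752 0.025 ] across 0.031131134249415736
grip [0.4694 0.1748 0.1185] across 0.030799274868691034
```

Same-camera comparison puts the plate within about 0.6 mm of the pile's position and within 0.001 rad in yaw. It sits level and the gripper is clear, so I'm handing in.

```bash
python3 -c "
from cell import manip
print(manip.hand_in())"
```

```text
the job is handed in; nothing more can be done
None
```

The blue plate is resting on the pile with its edges flush, and the job is handed in at about 12 s on the robot's clock.

- **Pick:** I took the largest of the three blue plates by its grip, with a 35 N squeeze, and carried it over the pile.
- **Lowering:** I went down in 1 mm steps until the vertical wrist force went from about -3 N to +7 N and the descent stopped. That puts the pile's top at roughly 70 mm. Then I opened the fingers and backed straight off.
- **Last checks:** After release, the wrist camera put the plate about 0.6 mm from where that same camera had placed the pile, with yaw within 0.001 rad. The scene view showed it level and flush, with the gripper clear. I never touched the black or cream plate.
- **Where measurements disagreed:**
  - The first pile yaw, from hand-read corners, was 0.273 rad. Line fits on the stand and pile edges gave 0.295, which I used.
  - The cameras differed by 1–2 mm in absolute position, so I relied on comparisons within one camera.
  - After release, the scene picture's corner pixels were 1–1.7 px off the positions I predicted, which is within that calibration error.

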